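# Fetch the cupcake mold from behind the canister and the bento box

## Task

The mint cupcake mold is hemmed in against the wooden ledge by the yellow canister and the aluminium bento box: first move both of these onto the bamboo cutting board without shoving the mold about, then fetch the mint mold and stand it upright wholly on the paper disc in the middle of the steel baking tray. Only after that put the canister back upright, wholly on its round cork coaster, and the bento box back upright in the middle of its blue mat, squared to it. Set things down rather than dropping them, tip nothing over, and leave the pink mold and the rice paddle alone.

Things in the scene. Friction and masses are not known exactly. Their poses are not given: they have to be found in the camera images.
- mold: The mint-green cupcake mold, an open round cup, mouth up, fluted and slightly flaring: foot 51 mm, rim 58 mm across, 38 mm high, wall 3 mm, about 40 g. Origin: centre of its underside, z up. It starts about 53 mm in front (-x) of the ledge, between canister and bento box, gaps of 8 to 20 mm around; fingers fit around it (closing along the ledge's y) only once both are gone.
- bento: Two-tier aluminium bento box with black clips on its two narrow ends, closed, in one piece: 90 mm long (own x), 56 mm wide (own y), 88 mm high, about 300 g. Origin: centre of its underside. Grip it across its width in its upper 40 mm, above the 38 mm high mold beside it. Starts on the blue mat, its length along the mat's.
- canister: Round yellow canister with a black lid of the same width, closed, in one piece: 54 mm diameter, 110 mm high, about 300 g. Origin: centre of its underside, z up. Grip it firmly, in its upper half, above the mold beside it. At the start it stands on the cork coaster.
- coaster: Round cork coaster, 80 mm diameter, 3 mm thick, fixed to the worktop: home of the canister. Origin: centre of its underside (at worktop height).
- blue_mat: Blue rectangular mat, 110 mm (own x) by 76 mm (own y), 3 mm thick, fixed to the worktop: home of the bento box, whose length lies along the mat's. Origin: centre of its underside.
- tray: Stainless steel baking tray, 200 mm (own x) by 150 mm (own y), rim 18 mm high, walls 4 mm, floor 4 mm thick, fixed, with a white paper disc of 82 mm diameter flat on the middle of its floor. Origin: centre of its underside, so the disc's centre is straight above it.
- board: Bare rectangular bamboo cutting board lying flat, 200 mm (own x) by 150 mm (own y), 12 mm thick, fixed: the side area, with room for the bento box and the canister one behind the other along its length. Origin: centre of its underside.
- ledge: Low dark wooden ledge, a bar 240 mm long (own y), 18 mm thick (own x), 40 mm high, fixed on the worktop behind the mint mold. Origin: centre of its underside; own -x points to the mold's side, towards the robot. The coaster and the blue mat lie about 78 mm in front of it, 70 mm to either side of its middle.
- pink_mold: A pink cupcake mold, an open round cup, mouth up, fluted and slightly flaring: foot 51 mm, rim 58 mm across, 38 mm high, wall 3 mm, about 40 g. Origin: centre of its underside, z up. A bystander near the robot, not to be moved.
- paddle: Bamboo rice paddle lying flat on the worktop beyond the ledge, 202 mm long (own x, blade at +x), 62 mm wide, 10 mm high. A bystander, not to be moved. Origin: on its underside, 9 mm from mid-length towards the blade.
There are look-alikes about, which are no part of the job. There is more than one size of the coaster; the job needs the middle-sized.

How it is judged:
By the outcome, as a careful person would: the job done as asked, in the order asked, and still so for the second after the job is handed in, with the robot touching nothing.
It also fails if it takes over 128 s, if anything falls off the work surface, if the arm or the gripper's body presses on something with over 40 N, if the wrist force passes 120 N, or if a joint passes its speed limit or range.

## Robot

A 6-joint arm with a two-finger parallel gripper is mounted at the origin on the work surface. World frame = base frame: x ahead of the robot, y to its left, z up, the work surface at z = 0. Lengths are in mm, angles in rad, forces in N, time in s.
With the tool pointing down it reaches from about 350 to 975 mm from the base axis. Payload 7.1 kg.
Tool frame: the origin (TCP) lies at the very end of the fingers, on their centre line; the grasp point (between the pads) lies 19 mm behind it; z points along the fingers, y is the line along which they close (so a half turn about z gives the same grasp; the last joint's range is limited). The gripper opens to 88 mm and grips with 3 to 60 N. Pads are 20 mm wide; open, the fingers measure 115 mm over their backs; the gripper's body (75 mm by 178 mm) begins 61 mm behind the grasp point.
Start: joints at [1.091, 0.423, 1.63, -0, 1.089, -0.019], TCP at [277.883, 559.809, 222.675] pointing down, gripper open.
Joint ranges: [-3, 3], [-0.9, 2.11], [0.09, 2.58], [-1.31, 4.45], [0.11, 2.69], [-2.54, 2.54]. Speed limits (rad/s): [2.39, 2.39, 3.01, 3.14, 3.14, 3.14].

## Interface

Orientations are given as a rotation vector (axis times angle).
In Python, from workcell import ctrl gives the robot as it stands. The module is installed in compiled form; this text tells all that it offers.
- The arm moves only by the shell command python3 -m inch 'ROWS'. ROWS is JSON, a list of rows, each a list of 7 numbers: the shift along the tool's x, y, z scaled (see below), then the turn, a rotation vector about the tool's x, y, z scaled (see below), then the closure, from -1 (fully open) to 1 (shut). In form: [[tx, ty, tz, wx, wy, wz, hand], ...]. A call has 1 to 10 rows; each row is the pose to reach, as a shift and turn from the pose commanded when the call began, along the tool's axes at that moment; what a row does not reach only later rows make up. The controller multiplies each number of a shift by 0.15 m and each number of a turn by pi/4 rad. A row lasts 1/8 s, in which the tool goes at most 62.5 mm and 10.7 degrees, less where a joint would pass 70% of its speed; a pose out of reach is approached as far as the arm can. A call with a number of a shift or a turn outside -1 to 1 is refused whole. A call with a gripper value outside its range is refused whole. The fingers move at their own pace and stop on an object; the grip force is fixed at half the most. Time passes only in rows, so rows that repeat a pose let the fingers close. It gives the time, the measured TCP pose, the force, the opening and the grip force at its end, in the units of the state.
- ctrl.get_obs(): the state, without advancing time (a new reading comes with each control period).
- ctrl.get_image(name): name is "side" or "top"; returns the picture (420x560x3 uint8, red, green, blue); there is no depth.
- ctrl.camera_params(name): a dict with "vfov" (degrees; the focal length in pixels is half the picture's height over the tangent of half this angle, whatever the lens; pixels are square), "cx", "cy" (the principal point, pixels), "distortion" ([k1, k2, p1, p2, k3] as OpenCV has them; the pictures are not rectified), "eye" and "attitude" of the camera in the world. Camera axes: x right, y up, looking along -z (the intrinsics and any distortion apply to the point x, -y, -z); pixel columns grow to the right and rows downward; lengths in mm; the calibration is good to about 2 mm. A picture is of the moment at which its call begins. camera_params takes no time and is no camera call.
- ctrl.close_job(): hands the job in; it is judged then, once.
The state is a dict: "t": time; "qpos": joint angles; "qvel": joint speeds; "joint_torque": joint torques, N m; "ee_pos": TCP position; "orientation": TCP orientation; "ft_force": force on the tool from outside, world axes, zero at the start; "moment": the same for the moment, N m; "width": finger opening in mm; "grasp_force": force on a finger pad.
Only numpy, scipy, OpenCV 4.12 (cv2) and the standard library are available. Lean on these libraries where they do the work, as an engineer would, in place of code of your own. Each camera call takes 0.05 s, during which the arm holds its last target. There are 200 camera calls.

## Working session

There is one attempt and no reset: what is moved stays moved. The work goes in short steps, Python scripts to look and compute and a shell command to move; the robot and the scene stay as the last step left them, time stands still between calls to the robot, and variables do not carry over. Pictures are saved under pics/ and viewed, at most 14 in all, crops included, and the job is handed in when it is done.

```bash
mkdir -p pics
cat > h.py <<'E'
import numpy as np, cv2
from workcell import ctrl
from scipy.spatial.transform import Rotation as R
def cam(n):
    p=ctrl.camera_params(n); f=210/np.tan(np.radians(p["vfov"])/2)
    K=np.array([[f,0,p["cx"]],[0,f,p["cy"]],[0,0,1.]]); return p,K,np.array(p["distortion"],float)
def att(p):
    a=np.array(p["attitude"],float)
    return a if a.shape==(3,3) else (R.from_rotvec(a).as_matrix() if a.size==3 else R.from_quat(a).as_matrix())
def ray(n,uv):
    p,K,D=cam(n); u=cv2.undistortPoints(np.array(uv,float).reshape(-1,1,2),K,D).reshape(-1,2)
    d=np.c_[u[:,0],-u[:,1],-np.ones(len(u))]@att(p).T; return np.array(p["eye"],float),d
def plane(n,uv,z):
    e,d=ray(n,uv); return e+d*((z-e[2])/d[:,2])[:,None]
def two(uva,uvb):
    ea,da=ray("top",[uva]); eb,db=ray("side",[uvb]); A=np.c_[da[0],-db[0]]
    s=np.linalg.lstsq(A,eb-ea,rcond=None)[0]; a=ea+s[0]*da[0]; b=eb+s[1]*db[0]
    return (a+b)/2,np.linalg.norm(a-b)
def snap(n,name):
    im=ctrl.get_image(n); cv2.imwrite(f"pics/{name}.png",im[:,:,::-1]); return im
E
python3 - <<'E'
from h import *
for n in("top","side"):
    snap(n,n+"0"); print(ctrl.camera_params(n))
print(ctrl.get_obs())
E
```

```text
{'vfov': 42.770313635138166, 'cx': 281.6496787136566, 'cy': 214.54456269186338, 'distortion': array([-0.12861654,  0.        ,  0.        ,  0.        ,  0.        ]), 'eye': array([ 418.62850039,   -2.06647079, 1404.54891926]), 'attitude': array([ 0.09838229, -0.1160415 , -1.58476604])}
{'vfov': 56.29633445910075, 'cx': 280.0039781612047, 'cy': 215.6224276377637, 'distortion': array([-0.08422109,  0.        ,  0.        ,  0.        ,  0.        ]), 'eye': array([ 383.88571108, -578.36561803,  669.89161906]), 'attitude': array([ 0.74862654, -0.1281314 , -0.3300964 ])}
{'t': 0.1, 'qpos': array([ 1.09103719e+00,  4.23769841e-01,  1.63061914e+00,  1.46129009e-05,
        1.08857954e+00, -1.89918705e-02]), 'qvel': array([-0.00037715, -0.00020642, -0.00027383,  0.00026871, -0.0004368 ,
       -0.00066386]), 'joint_torque': array([ 1.79821018e-04, -5.45610881e+01, -2.74327397e+01,  6.45458023e-02,
        1.87889091e-02, -8.44137816e-06]), 'ee_pos': array([277.63333246, 559.38805342, 221.97385483]), 'orientation': array([-7.17315760e-01, -3.05824230e+00,  2.08909185e-03]), 'ft_force': array([-0.78535321,  0.1845684 ,  0.39086419]), 'moment': array([-0.03723015,  0.01733941,  0.0264766 ]), 'grasp_force': 0.0, 'width': 87.82087086568347}
```

View pics/top0.png

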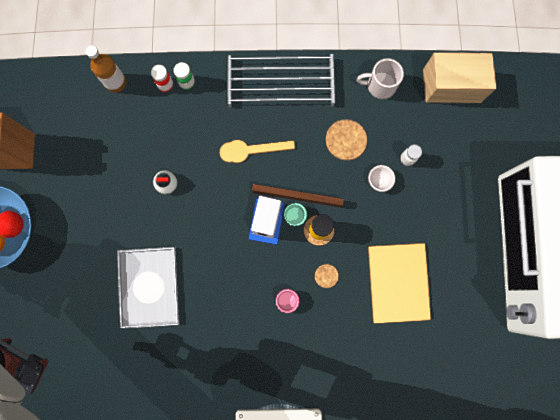

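View pics/side0.png

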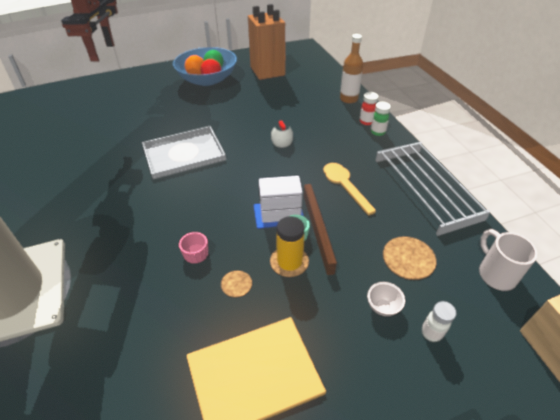

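Both views show the following:
- **Mint mold:** (295,214) in the top view. It could be confused with the pink mold (287,301) and the white cup (381,178).
- **Canister:** (320,228). The look-alikes are the bottles at (411,155), (161,77) and (183,75).
- **Coaster:** the middle-sized one is under the canister at (318,231). The small one is at (326,276) and the large one at (346,140).
- **Bento box:** (267,215), on the blue mat.
- **Board:** (399,283). The block at (459,77) could be taken for it.
- **Tray:** (148,287).

I'll take measurements and one close crop next.

```bash
cat > m.py <<'E'
from h import *
def big(m,box):
    x0,y0,x1,y1=box; q=np.zeros_like(m); q[y0:y1,x0:x1]=m[y0:y1,x0:x1]
    c=max(cv2.findContours(q,cv2.RETR_EXTERNAL,cv2.CHAIN_APPROX_NONE)[0],key=cv2.contourArea); return c
def rect(n,c,z):
    P=plane(n,c.reshape(-1,2),z)[:,:2].astype(np.float32); r=cv2.minAreaRect(P); return r
def rng(im,lo,hi): return cv2.inRange(cv2.cvtColor(im,cv2.COLOR_RGB2HSV),lo,hi)
E
python3 - <<'E'
from m import *
t=cv2.imread("pics/top0.png")[:,:,::-1].copy(); s=cv2.imread("pics/side0.png")[:,:,::-1].copy()
def f(l,n,im,lo,hi,box,z):
    c=big(rng(im,lo,hi),box); (x,y),(w,h),a=rect(n,c,z); print(l,n,"z",z,"c",round(x,1),round(y,1),"wh",round(w,1),round(h,1),"ang",round(a,1),"px",c.reshape(-1,2).mean(0).round(1),"bb",cv2.boundingRect(c))
f("board","top",t,(15,80,120),(35,255,255),(350,230,450,340),12)
f("board","side",s,(15,80,120),(35,255,255),(170,310,340,420),12)
f("disc","top",t,(0,0,225),(180,40,255),(125,260,170,315),4)
f("disc","side",s,(0,0,190),(180,40,255),(160,138,205,165),4)
f("tray","top",t,(0,0,90),(180,60,255),(100,235,200,340),18)
f("mint","top",t,(65,60,60),(88,255,255),(270,195,312,235),38)
f("pink","top",t,(155,60,60),(180,255,255),(260,280,320,320),38)
f("bento","top",t,(0,0,170),(180,60,255),(240,185,290,245),88)
f("bento","side",s,(0,0,140),(180,60,255),(250,170,310,225),88)
f("mat","top",t,(105,120,60),(125,255,255),(235,180,290,255),3)
f("coast","top",t,(5,80,90),(18,255,255),(295,205,340,255),3)
f("ledge","top",t,(0,80,40),(15,255,200),(240,175,355,210),40)
f("canY","side",s,(18,120,120),(35,255,255),(265,225,310,285),50)
f("paddle","top",t,(15,60,120),(35,255,255),(210,130,310,170),8)
a=cv2.resize(t[170:260,230:350],None,fx=5,fy=5,interpolation=2); b=cv2.resize(s[165:285,235:345],None,fx=3.75,fy=3.75,interpolation=2)
o=np.zeros((450+450-300,700,3),np.uint8)
cv2.imwrite("pics/cropA.png",np.hstack([cv2.resize(a,(450,338)),cv2.resize(b,(310,338))])[:,:,::-1])
E
```

```text
board top z 12 c 425.9 -322.1 wh 201.5 152.7 ang 1.9 px [399.  282.9] bb (368, 243, 63, 81)
board side z 12 c 426.5 -322.6 wh 202.3 153.9 ang 2.1 px [253.4 374. ] bb (186, 317, 140, 103)
disc top z 4 c 425.5 331.3 wh 141.1 108.5 ang 0.1 px [150.8 288.5] bb (128, 260, 42, 55)
disc side z 4 c 423.8 335.9 wh 117.6 126.0 ang 82.4 px [182.3 151.8] bb (160, 138, 45, 27)
tray top z 18 c 425.2 331.4 wh 203.1 154.7 ang 2.9 px [147.3 287.1] bb (117, 247, 62, 82)
mint top z 38 c 606.8 -53.4 wh 60.2 60.1 ang 25.4 px [295.  214.3] bb (283, 202, 25, 25)
pink top z 38 c 387.8 -28.8 wh 60.7 60.3 ang 89.0 px [287.  300.8] bb (275, 288, 25, 25)
bento top z 88 c 598.0 21.2 wh 56.3 90.0 ang 75.9 px [265.6 215.1] bb (251, 196, 30, 40)
bento side z 88 c 589.5 -11.3 wh 136.8 92.8 ang 75.8 px [280.1 197.3] bb (259, 175, 44, 47)
mat top z 3 c 594.1 21.5 wh 80.0 112.0 ang 78.8 px [265.1 224.1] bb (248, 198, 37, 47)
coast top z 3 c 563.8 -112.0 wh 79.5 66.6 ang 51.3 px [316.6 232.5] bb (304, 215, 30, 31)
ledge top z 40 c 655.2 -60.5 wh 239.3 23.3 ang 79.5 px [296.9 195.1] bb (252, 184, 92, 23)
canY side z 50 c 564.1 -128.8 wh 87.6 54.2 ang 67.6 px [289.4 251.9] bb (276, 235, 28, 36)
paddle top z 8 c 782.7 44.9 wh 201.0 60.7 ang 89.0 px [256.  148.7] bb (219, 140, 76, 23)
```

View pics/cropA.png

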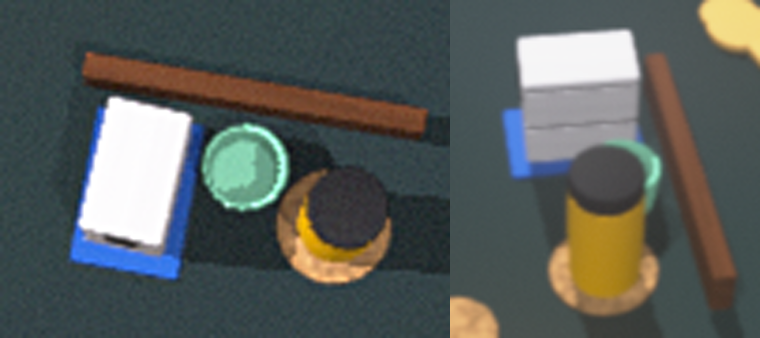

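The crop confirms the choice. The mint mold sits between the white-topped bento, on the blue mat, and the black-lidded yellow canister, on the middle-sized cork coaster. The lid centre is about (322,225.5) in the top view and (290.7,223) in the side view. The coaster centre is about (319,230).

```bash
cat >> h.py <<'E'
def go(x,y,z,phi=None):
    "shift in tool units (0.15 m) from the current measured pose to xyz, turn about tool z (units pi/4) so that tool y is at phi deg"
    o=ctrl.get_obs(); M=R.from_rotvec(o["orientation"]).as_matrix(); d=M.T@(np.array([x,y,z])-o["ee_pos"])/150
    a=np.degrees(np.arctan2(M[1,1],M[0,1])); 
    print("t",round(o["t"],2),"pos",o["ee_pos"].round(1),"yaw",round(a,1),"tilt",(M[:2,2]*57.3).round(2),"shift",d.round(3), "turn", None if phi is None else round((a-phi)/45,3))
E
python3 - <<'E'
from m import *
t=cv2.imread("pics/top0.png")[:,:,::-1].copy(); s=cv2.imread("pics/side0.png")[:,:,::-1].copy()
c=big(rng(t,(0,0,170),(180,60,255)),(240,185,290,245)); print("bento top rect px",cv2.minAreaRect(c))
print(two(cv2.minAreaRect(c)[0],(280.4,185.9)))
print("lid",plane("top",[(322,225.5)],113),two((322,225.5),(290.7,223)),two((322,225.5),(290.7,226)))
print("coaster",plane("top",[(319.1,230)],3))
# mint rim in both views: top ctr and side mask extents
print("mint rim 2view",two((295,214),(303,226)))
# disc by brightness
g=cv2.cvtColor(t,cv2.COLOR_RGB2GRAY); print(cv2.HoughCircles(cv2.resize(g[245:330,115:180],None,fx=4,fy=4,interpolation=2),cv2.HOUGH_GRADIENT,1,200,param1=80,param2=15,minRadius=50,maxRadius=75))
print("tray ctr floor",plane("top",[(148.5,288)],4))
go(570,-120,200,78.5)
E
```

```text
bento top rect px ((265.649169921875, 215.24099731445312), (22.67489242553711, 36.01643371582031), 13.240518569946289)
(array([598.36583071,  21.05744035,  89.21110983]), np.float64(1.3889045866075882))
lid [[ 567.12067472 -115.61960402  113.        ]] (array([ 568.32164488, -115.46568073,  120.66255324]), np.float64(4.254448754981486)) (array([ 568.76032498, -116.04224958,  112.722453  ]), np.float64(3.2839488436319146))
coaster [[ 567.97713016 -117.32020447    3.        ]]
mint rim 2view (array([615.38182714, -55.84497565,  30.25443134]), np.float64(15.712370016056036))
[[[182.5 255.5  70.9]]]
tray ctr floor [[422.65572624 331.13940596   4.        ]]
t 0.1 pos [277.6 559.4 222. ] yaw 63.6 tilt [-0.04 -0.07] shift [-3.76  -3.19   0.151] turn -0.331
```

```bash
python3 -m inch '[[-0.94,-0.8,0,0,0,0,-1],[-0.94,-0.8,0,0,0,0,-1],[-0.94,-0.8,0,0,0,0,-1],[-0.94,-0.8,0,0,0,0,-1]]'
python3 -m inch '[[-0.94,-0.8,0,0,0,0,-1],[-0.94,-0.8,0,0,0,0,-1],[-0.94,-0.8,0,0,0,0,-1],[-0.94,-0.8,0,0,0,0,-1]]'
python3 -m inch '[[-0.94,-0.8,0,0,0,0,-1],[-0.94,-0.8,0,0,0,0,-1],[-0.94,-0.8,0,0,0,0,-1],[-0.94,-0.8,0,0,0,0,-1]]'
python3 -m inch '[[-0.94,-0.8,0,0,0,-0.33,-1],[-0.94,-0.8,0,0,0,-0.33,-1],[-0.94,-0.8,0,0,0,-0.33,-1],[-0.94,-0.8,0,0,0,-0.33,-1],[-0.94,-0.8,0,0,0,-0.33,-1]]'
python3 -c "from h import *; go(567.5,-116.3,62,78.8)"
```

```text
t: 0.6
ee_pos: [351.6, 386.3, 222.4]
orientation: [-0.724, -3.057, 0.003]
ft_force: [-0.1, 0.3, 0.2]
width: 87.9
grasp_force: 0.0
t: 1.1
ee_pos: [424.9, 217.3, 222.7]
orientation: [0.725, 3.057, -0.0]
ft_force: [1.5, 1.5, -1.0]
width: 87.8
grasp_force: 0.0
t: 1.6
ee_pos: [498.4, 47.9, 222.7]
orientation: [0.723, 3.056, 0.0]
ft_force: [-0.5, -0.4, 0.8]
width: 87.6
grasp_force: 0.0
t: 2.22
ee_pos: [569.6, -118.9, 222.1]
orientation: [-0.315, -3.125, -0.001]
ft_force: [0.5, -0.1, -0.1]
width: 87.9
grasp_force: 0.0
t 2.23 pos [ 569.6 -118.9  222.1] yaw 78.5 tilt [-0.07  0.06] shift [0.016 0.013 1.068] turn -0.007
```

```bash
python3 -m inch '[[0.016,0.013,0.3,0,0,0,-1],[0.016,0.013,0.6,0,0,0,-1],[0.016,0.013,0.6,0,0,0,-1]]'
python3 -m inch '[[0,0,0.2,0,0,0,-1],[0,0,0.4,0,0,0,-1],[0,0,0.47,0,0,0,-1],[0,0,0.47,0,0,0,-1]]'
python3 -m inch '[[0,0,0,0,0,0,0],[0,0,0,0,0,0,0.5],[0,0,0,0,0,0,1],[0,0,0,0,0,0,1],[0,0,0,0,0,0,1],[0,0,0,0,0,0,1],[0,0,0,0,0,0,1],[0,0,0,0,0,0,1]]'
```

```text
t: 2.6
ee_pos: [564.8, -115.5, 130.0]
orientation: [-0.312, -3.119, -0.002]
ft_force: [0.7, 0.7, 0.1]
width: 87.7
grasp_force: 0.0
t: 3.1
ee_pos: [568.2, -117.9, 63.1]
orientation: [0.315, 3.125, -0.0]
ft_force: [0.2, -1.0, 0.0]
width: 87.7
grasp_force: 0.0
t: 4.1
ee_pos: [568.2, -118.3, 62.7]
orientation: [0.316, 3.125, 0.0]
ft_force: [0.5, 4.4, 6.6]
width: 54.5
grasp_force: 29.8
```

```bash
python3 -m inch '[[0,0,-0.2,0,0,0,1],[0,0,-0.5,0,0,0,1],[0,0,-0.75,0,0,0,1],[0,0,-0.75,0,0,0,1]]'
python3 -c "from h import *; go(484,-320,110)"
```

```text
t: 4.6
ee_pos: [569.1, -119.2, 176.9]
orientation: [0.316, 3.121, -0.002]
ft_force: [0.2, 0.2, -3.6]
width: 54.3
grasp_force: 29.7
t 4.6 pos [ 569.1 -119.2  176.9] yaw 78.5 tilt [ 0.26 -0.09] shift [ 0.29  -1.425  0.445] turn None
```

```bash
python3 -m inch '[[0.07,-0.35,0,0,0,0,1],[0.14,-0.7,0,0,0,0,1],[0.2,-0.95,0,0,0,0,1],[0.2,-0.95,0,0,0,0,1]]'
python3 -m inch '[[0.05,-0.25,0,0,0,0,1],[0.09,-0.475,0.2,0,0,0,1],[0.09,-0.475,0.44,0,0,0,1],[0.09,-0.475,0.44,0,0,0,1],[0.09,-0.475,0.44,0,0,0,1]]'
python3 -c "from h import *; go(484,-320,72.5)"
```

```text
t: 5.1
ee_pos: [507.4, -253.7, 172.4]
orientation: [-0.321, -3.122, -0.001]
ft_force: [0.1, 0.6, -2.6]
width: 53.4
grasp_force: 30.0
t: 5.72
ee_pos: [482.7, -318.5, 108.7]
orientation: [-0.315, -3.125, -0.0]
ft_force: [0.0, 0.5, -2.4]
width: 53.7
grasp_force: 30.0
t 5.72 pos [ 482.7 -318.5  108.7] yaw 78.5 tilt [-0.03  0.02] shift [-0.011 -0.008  0.242] turn None
```

```bash
python3 -m inch '[[0,0,0.1,0,0,0,1],[0,0,0.19,0,0,0,1],[0,0,0.22,0,0,0,1],[0,0,0.235,0,0,0,1],[0,0,0.24,0,0,0,1],[0,0,0.24,0,0,0,1],[0,0,0.24,0,0,0,1]]'
```

```text
t: 6.6
ee_pos: [482.4, -319.4, 73.0]
orientation: [0.316, 3.125, -0.0]
ft_force: [-0.1, 0.0, -2.7]
width: 53.5
grasp_force: 30.0
```

```bash
python3 -m inch '[[0,0,0.005,0,0,0,1],[0,0,0.01,0,0,0,1],[0,0,0.01,0,0,0,1]]'
```

```text
t: 6.98
ee_pos: [482.4, -319.3, 71.9]
orientation: [0.316, 3.125, -0.0]
ft_force: [-1.5, 1.9, 5.8]
width: 53.6
grasp_force: 30.0
```

```bash
python3 -m inch '[[0,0,0,0,0,0,0],[0,0,0,0,0,0,-0.5],[0,0,0,0,0,0,-1],[0,0,0,0,0,0,-1],[0,0,0,0,0,0,-1],[0,0,-0.2,0,0,0,-1],[0,0,-0.6,0,0,0,-1],[0,0,-0.9,0,0,0,-1],[0,0,-0.9,0,0,0,-1]]'
python3 - <<'E'
from m import *
im=snap("top","top1"); c=big(rng(im,(5,80,90),(18,255,255)),(290,205,345,260)); print(rect("top",c,3), "coaster", cv2.minEnclosingCircle(plane("top",c.reshape(-1,2),3)[:,:2].astype(np.float32)))
go(598,21,170)
E
```

```text
t: 8.1
ee_pos: [484.3, -320.6, 210.1]
orientation: [0.316, 3.119, -0.006]
ft_force: [0.1, -0.2, 0.3]
width: 87.4
grasp_force: 0.0
((568.1395874023438, -117.12046813964844), (79.14940643310547, 79.46647644042969), 88.70128631591797) coaster ((567.9534301757812, -116.71170043945312), 40.88871383666992)
t 8.15 pos [ 483.  -319.7  207.7] yaw 78.4 tilt [ 0.16 -0.11] shift [-0.296  2.379  0.249] turn None
```

```bash
python3 -m inch '[[-0.1,0.79,0,0,0,0,-1],[-0.1,0.79,0,0,0,0,-1],[-0.1,0.79,0,0,0,0,-1]]'
python3 -m inch '[[-0.1,0.79,0,0,0,0,-1],[-0.1,0.79,0,0,0,0,-1],[-0.1,0.79,0,0,0,0,-1]]'
python3 -m inch '[[-0.1,0.79,0,0,0,0,-1],[-0.1,0.79,0,0,0,0,-1],[-0.1,0.79,0.25,0,0,0,-1],[-0.1,0.79,0.25,0,0,0,-1]]'
python3 -c "from h import *; go(598,21,54,78.8)"
```

```text
t: 8.52
ee_pos: [520.3, -202.8, 204.2]
orientation: [-0.309, -3.123, -0.002]
ft_force: [-0.4, 0.2, -0.8]
width: 87.8
grasp_force: 0.0
t: 8.9
ee_pos: [559.1, -91.0, 204.7]
orientation: [-0.31, -3.124, -0.0]
ft_force: [0.1, -0.7, -0.1]
width: 87.6
grasp_force: 0.0
t: 9.4
ee_pos: [594.9, 18.8, 165.3]
orientation: [-0.316, -3.118, 0.002]
ft_force: [-0.6, 0.1, -0.1]
width: 87.9
grasp_force: 0.0
t 9.4 pos [594.9  18.8 165.3] yaw 78.4 tilt [-0.42 -0.03] shift [-0.023  0.02   0.742] turn -0.008
```

```bash
python3 -m inch '[[-0.01,0.01,0.1,0,0,0,-1],[-0.01,0.01,0.3,0,0,0,-1],[-0.01,0.01,0.55,0,0,0,-1],[-0.01,0.01,0.7,0,0,0,-1],[-0.01,0.01,0.73,0,0,0,-1],[-0.01,0.01,0.73,0,0,0,-1],[-0.01,0.01,0.73,0,0,0,-1]]'
python3 -c "from h import *; go(598,21,54,78.8)"
```

```text
t: 10.28
ee_pos: [600.2, 21.0, 60.4]
orientation: [0.317, 3.124, 0.0]
ft_force: [-0.3, -0.2, 0.3]
width: 87.8
grasp_force: 0.0
t 10.28 pos [600.2  21.   60.4] yaw 78.4 tilt [ 0.12 -0.  ] shift [ 0.015 -0.003  0.043] turn -0.008
```

```bash
python3 -m inch '[[0.01,0,0.035,0,0,0,-1],[0.01,0,0.035,0,0,0,0],[0.01,0,0.035,0,0,0,0.5],[0.01,0,0.035,0,0,0,1],[0.01,0,0.035,0,0,0,1],[0.01,0,0.035,0,0,0,1],[0.01,0,0.035,0,0,0,1],[0.01,0,0.035,0,0,0,1],[0.01,0,0.035,0,0,0,1]]'
```

```text
t: 11.4
ee_pos: [598.0, 21.7, 54.1]
orientation: [0.316, 3.125, 0.0]
ft_force: [0.6, 3.6, 2.1]
width: 56.3
grasp_force: 29.6
```

```bash
python3 -m inch '[[0,0,-0.15,0,0,0,1],[0,0,-0.4,0,0,0,1],[0,0,-0.7,0,0,0,1],[0,0,-0.99,0,0,0,1],[0,0,-0.99,0,0,0,1],[0,0,-0.99,0,0,0,1]]'
python3 - <<'E'
from m import *
im=snap("top","top2")
c=big(rng(im,(105,120,60),(125,255,255)),(225,180,300,265)); print("mat",rect("top",c,3))
c=big(rng(im,(65,60,60),(88,255,255)),(270,195,320,240)); print("mint",rect("top",c,38))
go(384,-323,200)
E
```

```text
t: 12.15
ee_pos: [596.6, 21.2, 201.0]
orientation: [-0.316, -3.123, 0.001]
ft_force: [0.5, -0.0, -3.3]
width: 56.4
grasp_force: 29.6
mat ((588.2910766601562, -9.494832038879395), (15.794770240783691, 10.605852127075195), 89.07539367675781)
mint ((598.9649047851562, -80.5618667602539), (2.3012101650238037, 11.621882438659668), 62.34962844848633)
t 12.2 pos [596.3  21.3 200.4] yaw 78.4 tilt [-0.21 -0.02] shift [ 0.927 -2.532  0.008] turn None
```

Occluded by the arm, as expected. Carrying the box to the board.

```bash
python3 -m inch '[[0.13,-0.35,0,0,0,0,1],[0.26,-0.7,0,0,0,0,1],[0.31,-0.85,0,0,0,0,1],[0.31,-0.85,0,0,0,0,1]]'
python3 -m inch '[[0.13,-0.35,0,0,0,0,1],[0.26,-0.7,0,0,0,0,1],[0.31,-0.85,0,0,0,0,1],[0.31,-0.85,0,0,0,0,1]]'
python3 -m inch '[[0.13,-0.35,0,0,0,0,1],[0.26,-0.7,0,0,0,0,1],[0.31,-0.84,0,0,0,0,1],[0.31,-0.84,0.1,0,0,0,1],[0.31,-0.84,0.3,0,0,0,1],[0.31,-0.84,0.4,0,0,0,1],[0.31,-0.84,0.4,0,0,0,1]]'
python3 - <<'E'
from m import *
im=snap("top","top3")
c=big(rng(im,(105,120,60),(125,255,255)),(225,180,300,265)); print("mat",rect("top",c,3))
c=big(rng(im,(65,60,60),(88,255,255)),(270,195,320,240)); print("mint",rect("top",c,38))
c=big(rng(im,(5,80,40),(18,255,255)),(290,205,345,260)); print("coaster", rect("top",c,3))
c=big(rng(im,(0,80,40),(15,255,200)),(240,175,355,204)); print("ledge", rect("top",c,40))
go(384,-323,63.5)
E
```

```text
t: 12.7
ee_pos: [524.9, -95.1, 200.7]
orientation: [-0.32, -3.122, -0.0]
ft_force: [-0.9, 0.5, -3.2]
width: 56.2
grasp_force: 29.6
t: 13.2
ee_pos: [455.2, -210.0, 201.5]
orientation: [-0.319, -3.124, -0.001]
ft_force: [0.1, 0.7, -2.1]
width: 56.3
grasp_force: 29.6
t: 14.08
ee_pos: [384.8, -322.2, 140.9]
orientation: [-0.314, -3.123, -0.003]
ft_force: [0.3, -0.1, -2.6]
width: 56.4
grasp_force: 29.6
mat ((594.497802734375, 21.30242156982422), (79.72927856445312, 112.92936706542969), 78.65869903564453)
mint ((606.1527709960938, -52.77771759033203), (62.09589385986328, 60.51629638671875), 43.79898452758789)
coaster ((568.139404296875, -117.13020324707031), (79.16871643066406, 79.4666748046875), 88.70022583007812)
ledge ((655.1997680664062, -60.446449279785156), (239.31617736816406, 23.143009185791016), 79.3826904296875)
t 14.12 pos [ 385.3 -322.9  141.9] yaw 78.5 tilt [-0.05  0.06] shift [ 0.008 -0.003  0.523] turn None
```

View pics/top3.png

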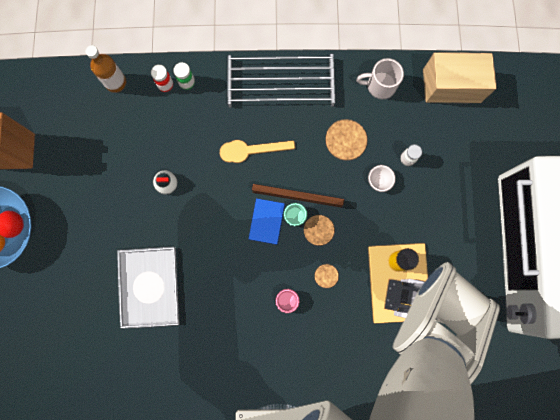

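The top view shows the empty blue mat at (266,221) and coaster at (319,230), with the mint mold still at (295,214). The canister stands on the board at (405,260), and the gripper holds the bento over the near half of the board at (402,297).

```bash
python3 -m inch '[[0,0,0.15,0,0,0,1],[0,0,0.32,0,0,0,1],[0,0,0.44,0,0,0,1],[0,0,0.49,0,0,0,1],[0,0,0.505,0,0,0,1],[0,0,0.515,0,0,0,1],[0,0,0.515,0,0,0,1]]'
```

```text
t: 15.0
ee_pos: [385.2, -324.1, 65.7]
orientation: [0.316, 3.125, -0.001]
ft_force: [-0.7, -1.0, -2.7]
width: 56.4
grasp_force: 29.6
```

```bash
python3 -m inch '[[0,0,0.007,0,0,0,1],[0,0,0.014,0,0,0,1],[0,0,0.014,0,0,0,1]]'; python3 -m inch '[[0,0,0.004,0,0,0,1],[0,0,0.004,0,0,0,1]]'
```

```text
t: 15.38
ee_pos: [384.9, -323.9, 63.1]
orientation: [0.316, 3.126, -0.0]
ft_force: [-0.1, 0.4, -2.9]
width: 56.4
grasp_force: 29.6
t: 15.62
ee_pos: [384.9, -323.8, 63.0]
orientation: [0.316, 3.126, -0.0]
ft_force: [-2.3, 0.6, 5.8]
width: 56.6
grasp_force: 29.7
```

```bash
python3 -m inch '[[0,0,0,0,0,0,0],[0,0,0,0,0,0,-0.5],[0,0,0,0,0,0,-1],[0,0,0,0,0,0,-1],[0,0,0,0,0,0,-1],[0,0,-0.2,0,0,0,-1],[0,0,-0.6,0,0,0,-1],[0,0,-0.9,0,0,0,-1],[0,0,-0.9,0,0,0,-1]]'
python3 -c "from h import *; go(606,-53,140,79)"
```

```text
t: 16.75
ee_pos: [386.6, -325.4, 200.9]
orientation: [0.315, 3.12, -0.007]
ft_force: [-0.6, -0.4, 0.2]
width: 87.9
grasp_force: 0.0
t 16.75 pos [ 386.6 -325.4  200.9] yaw 78.5 tilt [ 0.31 -0.28] shift [-1.067  2.073  0.405] turn -0.012
```

```bash
python3 -m inch '[[-0.356,0.69,0,0,0,0,-1],[-0.356,0.69,0,0,0,0,-1],[-0.356,0.69,0,0,0,0,-1]]'
python3 -m inch '[[-0.356,0.69,0,0,0,0,-1],[-0.356,0.69,0,0,0,0,-1],[-0.356,0.69,0,0,0,0,-1]]'
python3 -m inch '[[-0.356,0.69,0,0,0,0,-1],[-0.356,0.69,0,0,0,0,-1],[-0.356,0.69,0.2,0,0,0,-1],[-0.356,0.69,0.4,0,0,0,-1],[-0.356,0.69,0.4,0,0,0,-1]]'
python3 -c "from h import *; go(606.2,-53,9,79)"
```

```text
t: 17.12
ee_pos: [458.9, -230.5, 196.2]
orientation: [-0.31, -3.125, -0.002]
ft_force: [-0.4, -0.8, 0.3]
width: 87.7
grasp_force: 0.0
t: 17.5
ee_pos: [531.8, -140.7, 196.3]
orientation: [-0.311, -3.125, -0.0]
ft_force: [0.1, 0.4, -0.6]
width: 87.7
grasp_force: 0.0
t: 18.12
ee_pos: [601.0, -52.9, 134.5]
orientation: [-0.317, -3.119, 0.0]
ft_force: [-0.1, -0.0, 0.4]
width: 88.3
grasp_force: 0.0
t 18.12 pos [601.  -52.9 134.5] yaw 78.4 tilt [-0.38  0.02] shift [-0.039  0.007  0.836] turn -0.014
```

```bash
python3 -m inch '[[-0.02,0.007,0.1,0,0,0,-1],[-0.02,0.007,0.3,0,0,0,-1],[-0.02,0.007,0.42,0,0,0,-1],[-0.02,0.007,0.42,0,0,0,-1],[-0.02,0.007,0.42,0,0,0,-1]]'
python3 -c "from h import *; go(606.2,-53,9,79)"
```

```text
t: 18.75
ee_pos: [607.8, -51.4, 75.2]
orientation: [0.316, 3.124, -0.0]
ft_force: [-0.1, -0.7, 0.6]
width: 87.6
grasp_force: 0.0
t 18.75 pos [607.8 -51.4  75.2] yaw 78.4 tilt [ 0.07 -0.01] shift [ 0.009 -0.012  0.442] turn -0.012
```

```bash
python3 -m inch '[[0.009,-0.01,0.1,0,0,0,-1],[0.009,-0.01,0.25,0,0,0,-1],[0.009,-0.01,0.36,0,0,0,-1],[0.009,-0.01,0.42,0,0,0,-1],[0.009,-0.01,0.43,0,0,0,-1],[0.009,-0.01,0.43,0,0,0,-1]]'
python3 -m inch '[[0,0,0,0,0,0,0],[0,0,0,0,0,0,0.3],[0,0,0,0,0,0,0.5],[0,0,0,0,0,0,1],[0,0,0,0,0,0,1],[0,0,0,0,0,0,1],[0,0,0,0,0,0,1],[0,0,0,0,0,0,1]]'
```

```text
t: 19.5
ee_pos: [605.8, -52.5, 10.3]
orientation: [0.316, 3.125, 0.0]
ft_force: [-0.3, 0.8, -0.1]
width: 87.8
grasp_force: 0.0
t: 20.5
ee_pos: [605.7, -52.4, 10.2]
orientation: [0.316, 3.125, 0.0]
ft_force: [-0.6, 0.2, 5.2]
width: 56.6
grasp_force: 30.0
```

```bash
python3 -m inch '[[0,0,-0.15,0,0,0,1],[0,0,-0.4,0,0,0,1],[0,0,-0.7,0,0,0,1],[0,0,-0.95,0,0,0,1],[0,0,-0.95,0,0,0,1],[0,0,-0.95,0,0,0,1]]'
python3 -c "from h import *; go(424.5,331.5,80)
s=snap('side','side4')"
```

```text
t: 21.25
ee_pos: [604.7, -52.4, 151.4]
orientation: [-0.316, -3.124, 0.0]
ft_force: [-1.1, 0.2, -1.2]
width: 56.8
grasp_force: 30.0
t 21.25 pos [604.7 -52.4 151.4] yaw 78.4 tilt [-0.09  0.  ] shift [1.689 2.267 0.478] turn None
```

View pics/side4.png

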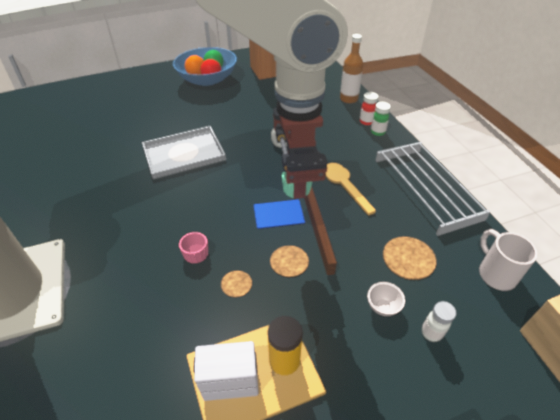

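The mold is held upright between the fingers at (296,184). The bento (226,370) and canister (285,345) both stand on the board.

```bash
python3 -m inch '[[0.2,0.27,0,0,0,0,1],[0.4,0.54,0,0,0,0,1],[0.56,0.755,0,0,0,0,1],[0.56,0.755,0,0,0,0,1]]'
python3 -m inch '[[0.2,0.27,0,0,0,0,1],[0.4,0.54,0,0,0,0,1],[0.56,0.755,0,0,0,0,1],[0.56,0.755,0,0,0,0,1]]'
python3 -m inch '[[0.2,0.27,0,0,0,0,1],[0.4,0.54,0,0,0,0,1],[0.56,0.755,0,0,0,0,1],[0.56,0.755,0.2,0,0,0,1],[0.56,0.755,0.45,0,0,0,1],[0.56,0.755,0.45,0,0,0,1],[0.56,0.755,0.45,0,0,0,1]]'
python3 -c "from h import *; go(424.5,331.5,16.5)"
```

```text
t: 21.8
ee_pos: [543.6, 77.1, 150.7]
orientation: [-0.311, -3.122, 0.001]
ft_force: [-0.1, -1.0, -0.5]
width: 56.9
grasp_force: 30.0
t: 22.3
ee_pos: [485.4, 204.1, 151.4]
orientation: [-0.312, -3.124, 0.001]
ft_force: [-0.7, -0.3, -1.2]
width: 56.7
grasp_force: 30.0
t: 23.18
ee_pos: [427.7, 330.4, 85.4]
orientation: [0.318, 3.125, -0.0]
ft_force: [0.0, -0.6, -0.9]
width: 56.6
grasp_force: 30.0
t 23.18 pos [427.7 330.4  85.4] yaw 78.4 tilt [ 0.01 -0.  ] shift [0.022 0.003 0.459] turn None
```

```bash
python3 -m inch '[[0.02,0,0.1,0,0,0,1],[0.02,0,0.25,0,0,0,1],[0.02,0,0.36,0,0,0,1],[0.02,0,0.43,0,0,0,1],[0.02,0,0.455,0,0,0,1],[0.02,0,0.46,0,0,0,1],[0.02,0,0.46,0,0,0,1]]'
python3 -m inch '[[0,0,0.006,0,0,0,1],[0,0,0.011,0,0,0,1],[0,0,0.011,0,0,0,1]]'
```

```text
t: 24.05
ee_pos: [424.0, 331.7, 16.3]
orientation: [0.316, 3.125, 0.001]
ft_force: [-0.2, 0.6, 0.1]
width: 56.7
grasp_force: 30.0
t: 24.42
ee_pos: [423.7, 331.5, 14.4]
orientation: [0.316, 3.126, 0.0]
ft_force: [1.0, -0.4, -0.2]
width: 56.7
grasp_force: 30.0
```

```bash
python3 -m inch '[[0,0,0.005,0,0,0,1],[0,0,0.005,0,0,0,1]]'
```

```text
t: 24.68
ee_pos: [423.7, 331.5, 14.2]
orientation: [0.316, 3.126, 0.0]
ft_force: [-0.6, -1.4, 7.4]
width: 56.9
grasp_force: 30.0
```

Contact. Release slowly and rise.

```bash
python3 -m inch '[[0,0,0,0,0,0,0.2],[0,0,0,0,0,0,0],[0,0,0,0,0,0,-0.5],[0,0,0,0,0,0,-1],[0,0,0,0,0,0,-1],[0,0,-0.15,0,0,0,-1],[0,0,-0.4,0,0,0,-1],[0,0,-0.7,0,0,0,-1],[0,0,-1,0,0,0,-1],[0,0,-1,0,0,0,-1]]'
python3 -m inch '[[-0.3,-0.6,-0.25,0,0,0,-1],[-0.3,-0.6,-0.25,0,0,0,-1],[-0.3,-0.6,-0.25,0,0,0,-1]]'
python3 - <<'E'
from h import *
snap('side','side5'); snap('top','top5'); a=cv2.imread("pics/side5.png"); b=cv2.imread("pics/top5.png")
f=lambda i,r:cv2.resize(i[r[1]:r[3],r[0]:r[2]],(400,400),interpolation=2)
cv2.imwrite("pics/c5.png",np.hstack([f(a,(135,105,235,205)),f(b,(98,238,198,338))]))
go(484,-320,200)
E
```

```text
t: 25.92
ee_pos: [425.6, 332.9, 166.9]
orientation: [0.316, 3.121, 0.007]
ft_force: [0.6, -0.5, 0.4]
width: 87.7
grasp_force: 0.0
t: 26.3
ee_pos: [450.2, 232.3, 201.0]
orientation: [0.321, 3.125, -0.0]
ft_force: [0.2, 0.5, -0.3]
width: 88.1
grasp_force: 0.0
t 26.4 pos [449.4 234.  200.2] yaw 78.4 tilt [-0.06 -0.01] shift [-9.700e-01 -3.571e+00  2.000e-03] turn None
```

View pics/c5.png

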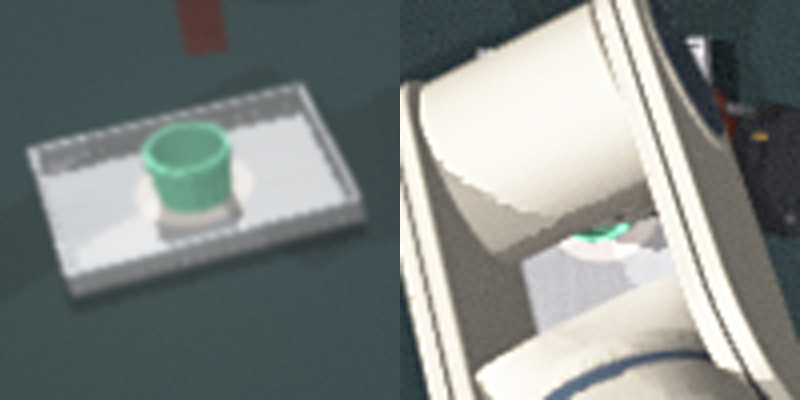

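The side crop shows the mint mold upright on the paper disc at crop (188,168), with disc visible around its foot. Next is the canister.

```bash
python3 -m inch '[[-0.24,-0.89,0,0,0,0,-1],[-0.24,-0.89,0,0,0,0,-1],[-0.24,-0.89,0,0,0,0,-1]]'
python3 -m inch '[[-0.24,-0.89,0,0,0,0,-1],[-0.24,-0.89,0,0,0,0,-1],[-0.24,-0.89,0,0,0,0,-1]]'
python3 -m inch '[[-0.24,-0.89,0,0,0,0,-1],[-0.24,-0.89,0,0,0,0,-1],[-0.24,-0.89,0,0,0,0,-1]]'
python3 -m inch '[[-0.24,-0.89,0,0,0,0,-1],[-0.24,-0.89,0,0,0,0,-1],[-0.24,-0.89,0,0,0,0,-1],[-0.24,-0.89,0,0,0,0,-1],[-0.24,-0.89,0,0,0,0,-1]]'
python3 -c "from h import *; go(482.5,-319.5,72,78.5)"
```

```text
t: 26.78
ee_pos: [457.5, 94.7, 200.0]
orientation: [-0.319, -3.123, 0.001]
ft_force: [1.1, -0.7, -0.2]
width: 87.8
grasp_force: 0.0
t: 27.15
ee_pos: [467.1, -43.1, 200.4]
orientation: [-0.32, -3.125, -0.0]
ft_force: [0.9, 0.3, 0.3]
width: 87.9
grasp_force: 0.0
t: 27.52
ee_pos: [476.2, -180.9, 200.5]
orientation: [-0.319, -3.125, -0.0]
ft_force: [-0.1, -0.7, 0.1]
width: 87.9
grasp_force: 0.0
t: 28.15
ee_pos: [484.0, -315.4, 200.7]
orientation: [-0.313, -3.125, -0.002]
ft_force: [-0.4, 0.7, 0.6]
width: 87.8
grasp_force: 0.0
t 28.15 pos [ 484.  -315.4  200.7] yaw 78.5 tilt [-0.06  0.07] shift [ 0.003 -0.03   0.858] turn 0.001
```

```bash
python3 -m inch '[[0.005,-0.025,0.2,0,0,0,-1],[0.005,-0.025,0.45,0,0,0,-1],[0.005,-0.025,0.7,0,0,0,-1],[0.005,-0.025,0.83,0,0,0,-1],[0.005,-0.025,0.85,0,0,0,-1],[0.005,-0.025,0.85,0,0,0,-1]]'
python3 -m inch '[[0,0,0,0,0,0,0],[0,0,0,0,0,0,0.3],[0,0,0,0,0,0,0.5],[0,0,0,0,0,0,1],[0,0,0,0,0,0,1],[0,0,0,0,0,0,1],[0,0,0,0,0,0,1],[0,0,0,0,0,0,1]]'
python3 -m inch '[[0,0,-0.1,0,0,0,1],[0,0,-0.3,0,0,0,1],[0,0,-0.5,0,0,0,1],[0,0,-0.5,0,0,0,1],[0,0,-0.5,0,0,0,1]]'
python3 -c "from h import *; go(568,-117,90)"
```

```text
t: 28.9
ee_pos: [483.2, -321.3, 74.5]
orientation: [0.315, 3.125, -0.001]
ft_force: [-0.0, 0.9, 0.3]
width: 87.9
grasp_force: 0.0
t: 29.9
ee_pos: [482.6, -321.2, 73.8]
orientation: [0.316, 3.125, 0.0]
ft_force: [0.6, 3.4, 6.5]
width: 54.1
grasp_force: 29.9
t: 30.52
ee_pos: [481.8, -321.0, 147.9]
orientation: [-0.316, -3.125, -0.001]
ft_force: [0.3, 1.0, -2.9]
width: 53.6
grasp_force: 29.8
t 30.52 pos [ 481.8 -321.   147.9] yaw 78.4 tilt [-0.05  0.02] shift [-0.291  1.448  0.386] turn None
```

```bash
python3 -m inch '[[-0.07,0.35,0,0,0,0,1],[-0.14,0.7,0,0,0,0,1],[-0.19,0.95,0,0,0,0,1],[-0.19,0.95,0,0,0,0,1]]'
python3 -m inch '[[-0.05,0.25,0,0,0,0,1],[-0.1,0.5,0,0,0,0,1],[-0.1,0.5,0.2,0,0,0,1],[-0.1,0.5,0.38,0,0,0,1],[-0.1,0.5,0.38,0,0,0,1],[-0.1,0.5,0.38,0,0,0,1]]'
python3 -c "from h import *; go(568,-117,66.5)"
```

```text
t: 31.02
ee_pos: [538.7, -184.9, 146.9]
orientation: [-0.31, -3.124, -0.001]
ft_force: [-0.6, -1.0, -3.3]
width: 54.0
grasp_force: 30.0
t: 31.78
ee_pos: [568.6, -117.6, 91.7]
orientation: [-0.317, -3.125, 0.0]
ft_force: [0.7, 0.3, -2.6]
width: 53.5
grasp_force: 30.0
t 31.77 pos [ 568.6 -117.6   91.7] yaw 78.4 tilt [-0.01 -0.01] shift [0.005 0.003 0.168] turn None
```

```bash
python3 -m inch '[[0.003,0.003,0.07,0,0,0,1],[0.003,0.003,0.13,0,0,0,1],[0.003,0.003,0.16,0,0,0,1],[0.003,0.003,0.168,0,0,0,1],[0.003,0.003,0.168,0,0,0,1],[0.003,0.003,0.168,0,0,0,1]]'
python3 -m inch '[[0,0,0.006,0,0,0,1],[0,0,0.011,0,0,0,1],[0,0,0.011,0,0,0,1]]'
```

```text
t: 32.52
ee_pos: [568.5, -116.4, 66.6]
orientation: [0.316, 3.125, -0.0]
ft_force: [-0.2, -0.5, -2.3]
width: 53.8
grasp_force: 30.0
t: 32.9
ee_pos: [568.4, -116.4, 65.0]
orientation: [0.316, 3.125, -0.0]
ft_force: [-0.7, 1.0, 0.2]
width: 53.8
grasp_force: 30.0
```

```bash
python3 -m inch '[[0,0,0.005,0,0,0,1],[0,0,0.005,0,0,0,1]]'
```

```text
t: 33.15
ee_pos: [568.5, -116.3, 64.9]
orientation: [0.316, 3.125, 0.0]
ft_force: [-1.8, 1.0, 7.1]
width: 53.9
grasp_force: 30.0
```

```bash
python3 -m inch '[[0,0,0,0,0,0,0.2],[0,0,0,0,0,0,0],[0,0,0,0,0,0,-0.5],[0,0,0,0,0,0,-1],[0,0,0,0,0,0,-1],[0,0,-0.15,0,0,0,-1],[0,0,-0.4,0,0,0,-1],[0,0,-0.7,0,0,0,-1],[0,0,-0.9,0,0,0,-1],[0,0,-0.9,0,0,0,-1]]'
python3 -c "from h import *; go(385,-324,200)"
```

```text
t: 34.4
ee_pos: [569.8, -116.7, 201.4]
orientation: [0.316, 3.121, -0.001]
ft_force: [-0.3, -0.4, -0.9]
width: 87.9
grasp_force: 0.0
t 34.4 pos [ 569.8 -116.7  201.4] yaw 78.4 tilt [ 0.28 -0.06] shift [ 0.93  -1.601  0.005] turn None
```

```bash
python3 -m inch '[[0.465,-0.8,0,0,0,0,-1],[0.465,-0.8,0,0,0,0,-1],[0.465,-0.8,0,0,0,0,-1],[0.465,-0.8,0,0,0,0,-1]]'
python3 -m inch '[[0.465,-0.8,0,0,0,0,-1],[0.465,-0.8,0,0,0,0,-1],[0.465,-0.8,0,0,0,0,-1],[0.465,-0.8,0.2,0,0,0,-1],[0.465,-0.8,0.2,0,0,0,-1]]'
python3 -c "from h import *; go(385,-324,64)"
```

```text
t: 34.9
ee_pos: [475.3, -220.2, 198.2]
orientation: [-0.319, -3.124, -0.001]
ft_force: [0.1, 0.5, 0.1]
width: 87.7
grasp_force: 0.0
t: 35.52
ee_pos: [383.6, -321.8, 167.2]
orientation: [-0.314, -3.123, -0.004]
ft_force: [-0.6, 0.3, 0.5]
width: 87.6
grasp_force: 0.0
t 35.52 pos [ 383.6 -321.8  167.2] yaw 78.5 tilt [-0.16  0.17] shift [-0.015 -0.014  0.688] turn None
```

```bash
python3 -m inch '[[0,0,0.15,0,0,0,-1],[0,0,0.4,0,0,0,-1],[0,0,0.6,0,0,0,-1],[0,0,0.67,0,0,0,-1],[0,0,0.67,0,0,0,-1],[0,0,0.67,0,0,0,-1]]'
python3 -c "from h import *; go(385,-324,64)"
```

```text
t: 36.28
ee_pos: [384.5, -323.9, 69.6]
orientation: [0.315, 3.124, -0.002]
ft_force: [-0.2, 0.7, -0.6]
width: 87.8
grasp_force: 0.0
t 36.27 pos [ 384.5 -323.9   69.6] yaw 78.5 tilt [ 0.08 -0.07] shift [-0.003  0.     0.037] turn None
```

```bash
python3 -m inch '[[0,0,0.03,0,0,0,-1],[0,0,0.03,0,0,0,0],[0,0,0.03,0,0,0,0.3],[0,0,0.03,0,0,0,0.5],[0,0,0.03,0,0,0,1],[0,0,0.03,0,0,0,1],[0,0,0.03,0,0,0,1],[0,0,0.03,0,0,0,1],[0,0,0.03,0,0,0,1],[0,0,0.03,0,0,0,1]]'
python3 -m inch '[[0,0,-0.15,0,0,0,1],[0,0,-0.4,0,0,0,1],[0,0,-0.7,0,0,0,1],[0,0,-0.97,0,0,0,1],[0,0,-0.97,0,0,0,1],[0,0,-0.97,0,0,0,1]]'
python3 - <<'E'
from m import *
im=snap("top","top6")
c=big(rng(im,(105,120,60),(125,255,255)),(225,180,300,265)); r=rect("top",c,3); print("mat",r)
go(594.5,21.3,200,r[2])
E
```

```text
t: 37.52
ee_pos: [383.5, -323.5, 64.0]
orientation: [-0.316, -3.126, 0.0]
ft_force: [0.2, 0.7, 3.4]
width: 56.2
grasp_force: 29.7
t: 38.28
ee_pos: [382.8, -322.9, 208.2]
orientation: [-0.316, -3.124, -0.002]
ft_force: [-0.6, -0.0, -3.4]
width: 56.5
grasp_force: 29.7
mat ((594.4736328125, 21.169872283935547), (79.49081420898438, 112.92607116699219), 78.73090362548828)
t 38.33 pos [ 382.6 -322.7  207.7] yaw 78.5 tilt [-0.13  0.11] shift [-0.925  2.53   0.053] turn -0.006
```

```bash
python3 -m inch '[[-0.13,0.35,0,0,0,0,1],[-0.26,0.7,0,0,0,0,1],[-0.31,0.84,0,0,0,0,1],[-0.31,0.84,0,0,0,0,1]]'
python3 -m inch '[[-0.13,0.35,0,0,0,0,1],[-0.26,0.7,0,0,0,0,1],[-0.31,0.84,0,0,0,0,1],[-0.31,0.84,0,0,0,0,1]]'
python3 -m inch '[[-0.13,0.35,0,0,0,0,1],[-0.26,0.7,0,0,0,0,1],[-0.31,0.84,0,0,0,0,1],[-0.31,0.84,0.2,0,0,0,1],[-0.31,0.84,0.5,0,0,0,1],[-0.31,0.84,0.7,0,0,0,1],[-0.31,0.84,0.7,0,0,0,1],[-0.31,0.84,0.7,0,0,0,1]]'
python3 -c "from h import *; go(593,21.2,57,78.7)"
```

```text
t: 38.83
ee_pos: [454.0, -207.8, 207.6]
orientation: [-0.311, -3.123, -0.002]
ft_force: [0.1, -0.3, -3.1]
width: 56.6
grasp_force: 29.7
t: 39.33
ee_pos: [524.8, -95.0, 208.2]
orientation: [-0.313, -3.124, 0.0]
ft_force: [-1.0, -0.5, -1.9]
width: 56.4
grasp_force: 29.7
t: 40.33
ee_pos: [596.3, 17.8, 105.3]
orientation: [0.318, 3.125, -0.0]
ft_force: [0.4, -0.3, -2.7]
width: 56.3
grasp_force: 29.7
t 40.33 pos [596.3  17.8 105.3] yaw 78.4 tilt [ 0.04 -0.01] shift [0.026 0.018 0.322] turn -0.007
```

```bash
python3 -m inch '[[0.02,0.02,0.07,0,0,-0.007,1],[0.02,0.02,0.17,0,0,-0.007,1],[0.02,0.02,0.26,0,0,-0.007,1],[0.02,0.02,0.3,0,0,-0.007,1],[0.02,0.02,0.315,0,0,-0.007,1],[0.02,0.02,0.315,0,0,-0.007,1],[0.02,0.02,0.315,0,0,-0.007,1]]'
python3 -c "from h import *; go(593,21.2,55.5,78.7)"
```

```text
t: 41.2
ee_pos: [593.9, 22.4, 57.6]
orientation: [0.307, 3.126, 0.0]
ft_force: [-0.5, 0.6, -2.6]
width: 56.6
grasp_force: 29.7
t 41.2 pos [593.9  22.4  57.6] yaw 78.8 tilt [0.04 0.  ] shift [ 0.004 -0.009  0.014] turn 0.001
```

```bash
python3 -m inch '[[0.004,-0.008,0.008,0,0,0,1],[0.004,-0.008,0.014,0,0,0,1],[0.004,-0.008,0.014,0,0,0,1]]'; python3 -m inch '[[0,0,0.005,0,0,0,1],[0,0,0.005,0,0,0,1]]'
```

```text
t: 41.58
ee_pos: [592.7, 21.3, 55.2]
orientation: [0.308, 3.126, 0.0]
ft_force: [-0.3, 0.2, -1.8]
width: 56.4
grasp_force: 29.7
t: 41.82
ee_pos: [592.8, 21.3, 55.0]
orientation: [0.308, 3.126, -0.0]
ft_force: [-3.5, 0.0, 4.8]
width: 56.3
grasp_force: 29.7
```

Contact. Release, rise, then clear out to the robot's near side for a check.

```bash
python3 -m inch '[[0,0,0,0,0,0,0.2],[0,0,0,0,0,0,0],[0,0,0,0,0,0,-0.5],[0,0,0,0,0,0,-1],[0,0,0,0,0,0,-1],[0,0,-0.15,0,0,0,-1],[0,0,-0.4,0,0,0,-1],[0,0,-0.7,0,0,0,-1],[0,0,-0.95,0,0,0,-1],[0,0,-0.95,0,0,0,-1]]'
python3 -m inch '[[0.6,-1,0,0,0,0,-1],[0.6,-1,0,0,0,0,-1],[0.6,-1,0,0,0,0,-1],[0.6,-1,0,0,0,0,-1]]'
python3 -m inch '[[0.6,-1,0,0,0,0,-1],[0.6,-1,0,0,0,0,-1],[0.6,-1,0,0,0,0,-1],[0.6,-1,0,0,0,0,-1]]'
python3 - <<'E'
from m import *
t=snap("top","top7"); s=snap("side","side7")
def f(l,lo,hi,box,z):
    c=big(rng(t,lo,hi),box); r=rect("top",c,z); print(l,np.round(r[0],1),np.round(r[1],1),round(r[2],1))
f("mint",(65,60,60),(88,255,255),(125,260,175,315),42)
f("bento",(0,0,170),(180,60,255),(240,185,290,245),91)
f("mat",(105,120,60),(125,255,255),(235,180,290,255),3)
f("pink",(155,60,60),(180,255,255),(260,280,320,320),38)
f("paddle",(15,60,120),(35,255,255),(210,130,310,170),8)
a=lambda i,r:cv2.resize(i[r[1]:r[3],r[0]:r[2]],(380,285),interpolation=2)
cv2.imwrite("pics/c7.png",np.vstack([np.hstack([a(t,(230,170,350,260)),a(s,(225,170,345,290))]),np.hstack([a(t,(100,235,220,340)),a(s,(135,105,235,180))])])[:,:,::-1])
E
```

```text
t: 43.08
ee_pos: [594.8, 21.4, 200.1]
orientation: [0.307, 3.12, 0.001]
ft_force: [-0.1, 0.2, -0.8]
width: 87.9
grasp_force: 0.0
t: 43.58
ee_pos: [472.3, -109.7, 195.6]
orientation: [-0.313, -3.123, -0.0]
ft_force: [0.9, 1.6, -0.4]
width: 87.7
grasp_force: 0.0
t: 44.08
ee_pos: [356.5, -239.1, 196.3]
orientation: [-0.314, -3.125, -0.001]
ft_force: [0.0, 0.0, 0.1]
width: 87.6
grasp_force: 0.0
mint [425.2 326.1] [56.8 50.6] 89.6
bento [593.6  19.2] [56.  89.6] 76.7
mat [594.3  21.2] [ 79.5 112.5] 78.8
pink [385.3 -28.7] [60.6 60.6] 44.1
paddle [782.7  44.9] [200.9  60.7] 89.0
```

View pics/c7.png

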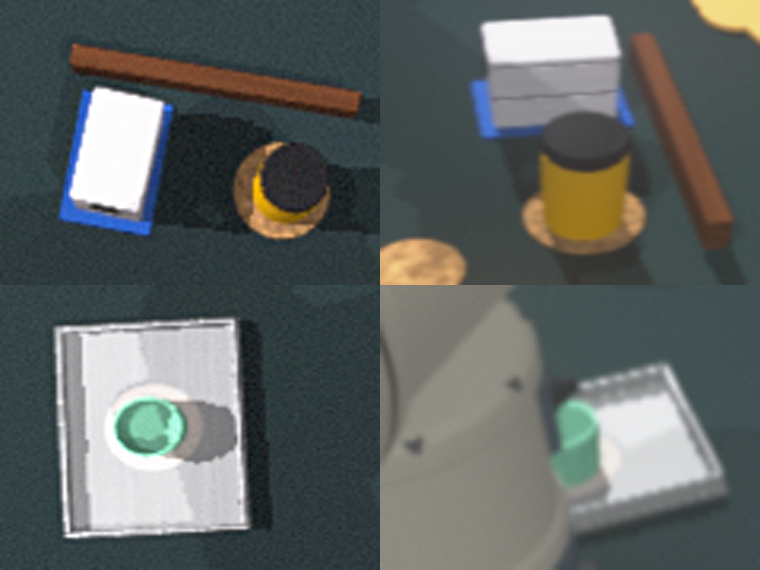

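The crops show the bento upright and centred on the mat, and the canister upright with cork visible all round it. The mold stands on the disc, with white visible around its foot. The pink mold's reading shifted 2.5 mm, so I'll check whether that is only shadow.

Run:
```python
from m import *
for n in("top0","top3","top7","side0","side4","side7"):
    t=cv2.imread(f"pics/{n}.png")[:,:,::-1].copy()
    b=(260,280,320,320) if n[0]=="t" else (165,220,220,275)
    c=big(rng(t,(150,60,40),(180,255,255)),b); print(n,cv2.boundingRect(c),np.round(cv2.minEnclosingCircle(c)[0],1),cv2.contourArea(c))
```

```text
top0 (275, 288, 25, 25) [287.  300.4] 445.0
top3 (275, 288, 25, 25) [287.  300.4] 446.0
top7 (275, 288, 25, 26) [287.  300.5] 445.0
side0 (178, 232, 30, 32) [193.7 247. ] 720.0
side4 (178, 232, 30, 32) [193.7 247. ] 720.0
side7 (192, 232, 16, 32) [196.  247.4] 412.0
```

The pink mold has not moved: it sits at the same pixels in every picture. The arm is clear of everything, so I'm handing in.

```bash
python3 -c "from workcell import ctrl; print(ctrl.close_job())"
```

```text
the job is handed in; nothing more can be done
None
```

The job is handed in at about 44 s of the 128 s allowed: in the last pictures the mint mold stands upright on the paper disc, the canister is back on its cork coaster and the bento box on its blue mat (within about 2 mm of centre), and the pink mold and paddle have not moved.

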